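# Stack the change parts on the jar lidder's sprung pedestal and try its spring

### The arm

A 6-joint arm with a two-finger parallel gripper is mounted at the origin on the work surface. World frame = base frame: x ahead of the robot, y to its left, z up, the work surface at z = 0. Lengths are in m, angles in rad, forces in N, time in s.
With the tool pointing down it reaches from about 0.3 to 0.875 m from the base axis. Payload 4.2 kg.
Tool frame: the origin (TCP) lies between the finger pads; the fingertips stand 17 mm ahead of it and the grasp point (between the pads) lies 2 mm behind it (r.tip_reach is the distance from the TCP to the fingertips, in m); z points along the fingers, x is the direction in which the jaws open and shut, and the axes are right-handed (so a half turn about z gives the same grasp; the last joint's range is limited). The gripper opens to 85 mm and grips with 20 to 120 N. Pads are 22 mm wide; open, the fingers measure 114 mm over their backs; the gripper's body (76 mm by 85 mm) begins 54 mm behind the grasp point. The pads swing forward as they close: fully open they stand 13 mm farther back than shut.
Start: joints at [1.231, 0.32, 1.565, -0, 1.257, -0.02], TCP at [0.181, 0.546, 0.248] pointing down, gripper open.
Joint ranges: [-3.11, 3.11], [-0.84, 2.01], [0.21, 2.61], [-1.34, 4.49], [0.05, 2.63], [-2.56, 2.56]. Speed limits (rad/s): [2.57, 2.57, 3.14, 3.14, 3.14, 3.14].

### API

Orientations are given as a unit quaternion [w, x, y, z].
In Python, from bench import r gives the robot as it stands. The module is installed in compiled form; this text tells all that it offers.
- The arm moves only by the tool servo_tool, never from a script. Its argument "increments" is a list of rows, each an object with "claw": the gripper's target within -1 to 1 (shut at 1, half-way at 0, fully open at -1); "offset": the shift along the tool's x, y, z in mm, a list of three; "roll": the turn about the tool's z in rad. A call has 1 to 5 rows; each row shifts and turns the commanded pose from where the row before left it, along the tool's axes as they then stand; what a row does not reach is not made up. A row lasts 1/12 s, in which the tool goes at most 41.7 mm and 7.16 degrees, less where a joint would pass 70% of its speed; a pose out of reach is approached as far as the arm can. A call with a gripper value outside its range is refused whole. The fingers move at their own pace and stop on an object; the grip force is fixed at half the most. Time passes only in rows, so rows that do not move let the fingers close. It gives the time, the measured TCP pose, the force and the opening at its end, in the units of the state.
- r.get_state(): the state, without advancing time (a new reading comes with each control period).
- r.snapshot(name): name is "side" or "top"; returns a dict with "image" (480x640x3 uint8, red, green, blue), "fx", "fy", "cx", "cy" (pixels), "D" ([k1, k2, p1, p2, k3] as OpenCV has them; the pictures are not rectified), "origin" and "rotation" of the camera in the world. Camera axes: x right, y up, looking along -z (the intrinsics and any distortion apply to the point x, -y, -z); pixel columns grow to the right and rows downward; lengths in m; the calibration is good to about 2 mm. A picture is of the moment at which its call begins. There is no depth.
- r.finish_job(): hands the job in, once; it reports no verdict.
The state is a dict: "time_s": time; "qpos": joint angles; "qvel": joint speeds; "effort": joint torques, N m; "ee_pos": TCP position; "tool_rot": TCP orientation; "force": force on the tool from outside, world axes, zero at the start; "moment": the same for the moment, N m; "gripper_width": finger opening in m.
Only numpy, scipy, OpenCV 4.12 (cv2) and the standard library are available. Lean on these libraries where they do the work, as an engineer would, in place of code of your own. Each camera call takes 0.05 s, during which the arm holds its last target.

### The job

Set up the jar lidder's sprung pedestal: seat the blue flanged hub on the pedestal's centring spigot, the white one on the blue and the yellow cap on the white, each flange down and fully home, set down rather than dropped and let go of before the next step. Then push straight down on the yellow cap until the pedestal's pointer is level with the red mark on its scale, hold it there for a second without bottoming the spring, and let it come all the way up again with the stack still seated. Leave the red cap and the jars where they are.

Things in the scene. Friction and masses are not known exactly. Their poses are not given: they have to be found in the camera images.
- blue_mid (a point): Middle of the blue plastic flanged hub, on its axis 33 mm above its underside; z up its axis. Upright, 66 mm tall, flange 110 mm across, 0.3 kg. Underside: centred blind recess 42.5 mm across, 12 mm deep. Flange 16 mm thick, above it a plain round body 56 mm across, to grip, up to a shoulder 56 mm above the underside, on which the next part rests. On top, a spigot 40 mm across, 10 mm high.
- white_mid (a point): Middle of the white plastic flanged hub, on its axis 33 mm above its underside; z up its axis. Upright, 66 mm tall, flange 100 mm across, 0.26 kg. Underside: centred blind recess 42.5 mm across, 12 mm deep. Flange 16 mm thick, above it a plain round body 56 mm across, to grip, up to a shoulder 56 mm above the underside, on which the next part rests. On top, a spigot 40 mm across, 10 mm high.
- yellow_mid (a point): Middle of the yellow plastic flanged end cap, on its axis 27 mm above its underside; z up its axis. Upright, 54 mm tall, flange 90 mm across, 0.18 kg. Underside: centred blind recess 42.5 mm across, 12 mm deep. Flange 16 mm thick, above it a plain round body 56 mm across, to grip, up to 50 mm. On top, a flat black rubber pad 50 mm across, 4 mm thick.
- spigot (a point): Centre of the top face of the pedestal's round aluminium platform (116 mm across), at the foot of its steel centring spigot: 40 mm across, 10 mm high, last 3 mm tapered (so are the hubs' spigots). z up; the face is 84 mm above the bench at rest and sinks with the platform. A black pointer, fixed to the platform, reaches out 99 mm along +x.
- mark (a point): Middle of the red band, 10 mm high and 55 mm above the bench, round the pedestal's scale: a white post 10 x 24 mm that reaches 92 mm above the bench, 88 mm out from the spigot's axis. The pointer (76 mm above the bench at rest) moves down beside it.
- platform (a joint): How far the platform is pressed down, m: 0 at rest at the top, 0.036 bottomed. The pointer is level with the middle of the red band at 0.021, within the band from 0.016 to 0.026. The spring carries 17 N before it gives (the stack's weight does not move it), then 3 N more per 10 mm; well damped. It rises by itself when let go.
- red_mid (a point): Middle of a red flanged end cap, same shape and size as the yellow one: for another jar, to be left alone.
- jar1: Closed jar, amber with a yellow lid, 72 mm across, 115 mm tall, origin under its centre; standing on the far side of the bench, to be left alone.
- jar2: Closed jar, amber with a red lid, 72 mm across, 115 mm tall, origin under its centre; standing on the far side of the bench, to be left alone.
Not all that is in view belongs to the job. Of the things like the part that bears white_mid, leave any that is green or pink; of the rest the larger one is meant.

How it is judged:
By the outcome, as a careful person would: the job done as asked, in the order asked, and still so for the second after the job is handed in, with the robot touching nothing.
It also fails if it takes over 72 s, if anything falls off the work surface, if the arm or the gripper's body presses on something with over 40 N, if the wrist force passes 120 N, or if a joint passes its speed limit or range.

## Working session

There is one attempt and no reset: what is moved stays moved. The work goes in short steps, Python scripts to look and compute and a tool call to move; the robot and the scene stay as the last step left them, time stands still between calls to the robot, and variables do not carry over. Pictures are saved under pics/ and viewed, and the job is handed in when it is done.

Besides the shell and the picture viewer there is one more tool, called in YAML: its name, and indented under it one key for each argument. servo_tool: Moves the arm, as the interface text tells. Its arguments: {"type":"object","properties":{"increments":{"type":"array"}},"required":["increments"]}

```bash
mkdir -p pics
python3 - <<'E'
from bench import r
import cv2,json,numpy as np,pickle
print(r.get_state(), r.tip_reach)
for n in("side","top"):
    s=r.snapshot(n); cv2.imwrite(f"pics/{n}0.png",s["image"][:,:,::-1]); pickle.dump(s,open(n+"0.pkl","wb"))
    print(n,{k:np.round(v,4).tolist() for k,v in s.items() if k!="image"})
E
```

```text
{'time_s': 0.0, 'qpos': array([ 1.23097722e+00,  3.20299803e-01,  1.56567743e+00, -2.54587010e-05,
        1.25744453e+00, -1.99841076e-02]), 'qvel': array([ 0.00028137, -0.00040085,  0.0014024 , -0.00060003, -0.00151708,
        0.0008579 ]), 'effort': array([-2.54924289e-04, -4.15519023e+01, -2.34161228e+01, -3.46850329e-04,
        8.24616960e-03,  4.56487882e-06]), 'ee_pos': array([0.1806298 , 0.545407  , 0.24747834]), 'tool_rot': array([ 5.30493116e-04,  8.10679148e-01,  5.85489950e-01, -7.45077214e-04]), 'force': array([-0.71228734, -0.38652377,  1.04645716]), 'moment': array([-0.03133563, -0.00220029,  0.00643209]), 'gripper_width': 0.08587997324331602} 0.017
side {'fx': 512.5753, 'fy': 512.5753, 'cx': 311.7255, 'cy': 232.4857, 'D': [-0.0204, 0.0, 0.0, 0.0, 0.0], 'origin': [0.0754, -0.8107, 0.8622], 'rotation': [0.8839, 0.3876, -0.1075, -0.2388]}
top {'fx': 581.4819, 'fy': 581.4819, 'cx': 319.7835, 'cy': 243.7376, 'D': [-0.1508, 0.0, 0.0, 0.0, 0.0], 'origin': [0.4414, -0.0967, 1.3034], 'rotation': [0.7094, 0.0191, -0.0104, -0.7045]}
```

View pics/side0.png

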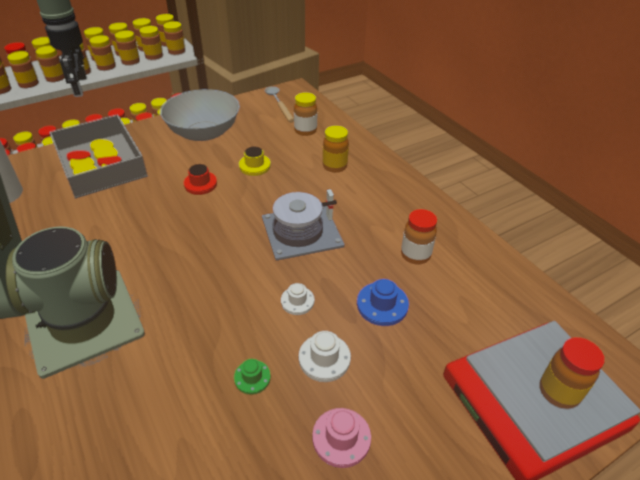

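View pics/top0.png

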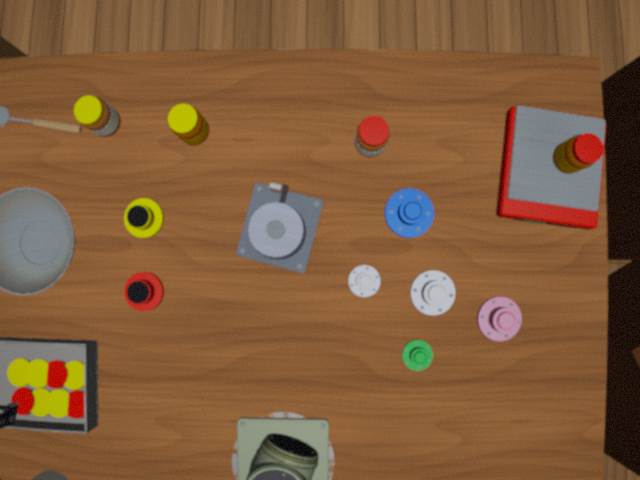

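The side view shows blue at (383,300), the large white hub at (325,355), yellow at (255,160) and the pedestal at (298,215). In the top view they are at (410,213), (433,292), (143,217) and (276,229). The small white, green and pink hubs are decoys. Next I'll measure positions.

```bash
cat > h.py <<'E'
import numpy as np,cv2,pickle
from scipy.spatial.transform import Rotation as R
def cam(s):
    K=np.array([[s["fx"],0,s["cx"]],[0,s["fy"],s["cy"]],[0,0,1.]]); q=np.asarray(s["rotation"])
    return K,np.asarray(s["D"],float),R.from_quat(q[[1,2,3,0]]).as_matrix() if q.ndim==1 else q,np.asarray(s["origin"])
def rays(s,p):
    K,D,M,o=cam(s)
    u=cv2.undistortPoints(np.asarray(p,float).reshape(-1,1,2),K,D).reshape(-1,2)
    d=np.c_[u[:,0],-u[:,1],-np.ones(len(u))]@M.T
    return o,d
def plane(s,p,z):
    o,d=rays(s,p); return o+d*((z-o[2])/d[:,2])[:,None]
def proj(s,P):
    K,D,M,o=cam(s); c=(np.atleast_2d(P)-o)@M
    c=c*[1,-1,-1]
    return cv2.projectPoints(c,np.zeros(3),np.zeros(3),K,D)[0].reshape(-1,2)
def mask(s,lo,hi,roi=None):
    h=cv2.cvtColor(s["image"],cv2.COLOR_RGB2HSV); m=cv2.inRange(h,np.array(lo),np.array(hi))
    if roi:
        z=np.zeros_like(m); x0,y0,x1,y1=roi; z[y0:y1,x0:x1]=m[y0:y1,x0:x1]; m=z
    return m
def big(m):
    c,_=cv2.findContours(m,cv2.RETR_EXTERNAL,cv2.CHAIN_APPROX_NONE); return max(c,key=cv2.contourArea).reshape(-1,2).astype(float)
def circ(P):
    A=np.c_[2*P[:,:2],np.ones(len(P))]; x=np.linalg.lstsq(A,(P[:,:2]**2).sum(1),rcond=None)[0]
    return x[:2],np.sqrt(x[2]+x[0]**2+x[1]**2)
def axes(st):
    q=st["tool_rot"]; return R.from_quat(q[[1,2,3,0]]).as_matrix()
E
python3 - <<'E'
from h import *
t=pickle.load(open("top0.pkl","rb")); s=pickle.load(open("side0.pkl","rb"))
for nm,lo,hi,roi in [("blue",(100,120,40),(130,255,255),(370,170,450,250)),("white",(0,0,120),(180,60,255),(400,260,465,325)),("yellow",(22,120,90),(35,255,255),(110,190,172,245)),("red",(0,150,90),(8,255,255),(110,262,172,320)),("plat",(0,0,115),(180,60,255),(245,198,308,262))]:
    c=big(mask(t,lo,hi,roi)); c=cv2.convexHull(c.astype(np.int32)).reshape(-1,2).astype(float)
    z=.084 if nm=="plat" else .014
    P=plane(t,c,z); xy,rad=circ(P); res=np.hypot(*(P[:,:2]-xy).T)-rad
    print(nm,np.round(xy,4),"dia",round(2*rad*1e3,1),"res",np.round(np.abs(res).max()*1e3,1),"side px",proj(s,[*xy,.066]).round(1).tolist())
for n,i,(x0,y0,x1,y1) in [("t",t,(230,170,460,330)),("s",s,(220,120,420,390))]:
    cv2.imwrite(f"pics/crop{n}.png",cv2.resize(i["image"][y0:y1,x0:x1,::-1],None,fx=3 if n=="t" else 2,fy=3 if n=="t" else 2,interpolation=cv2.INTER_CUBIC))
E
```

```text
blue [ 0.5663 -0.279 ] dia 107.5 res 0.7 side px [[384.7, 285.0]]
white [ 0.3887 -0.332 ] dia 102.3 res 0.4 side px [[324.8, 339.2]]
yellow [0.5519 0.3205] dia 93.7 res 0.7 side px [[253.0, 147.7]]
red [0.3856 0.317 ] dia 91.4 res 1.1 side px [[197.3, 165.6]]
plat [0.5221 0.0023] dia 172.1 res 8.1 side px [[299.4, 215.3]]
```

View pics/cropt.png

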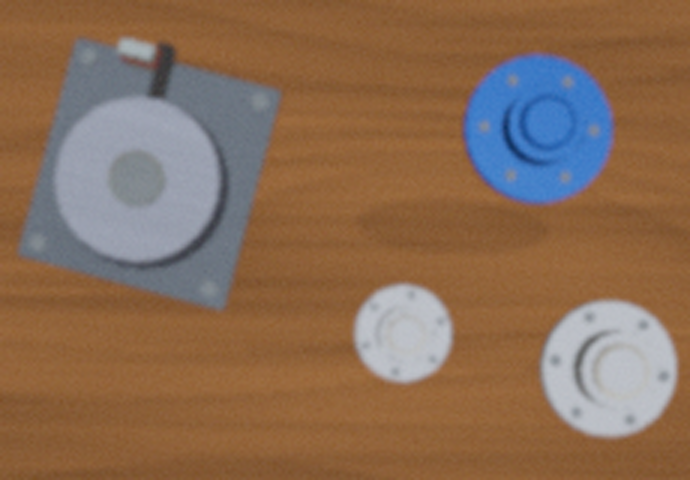

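View pics/crops.png

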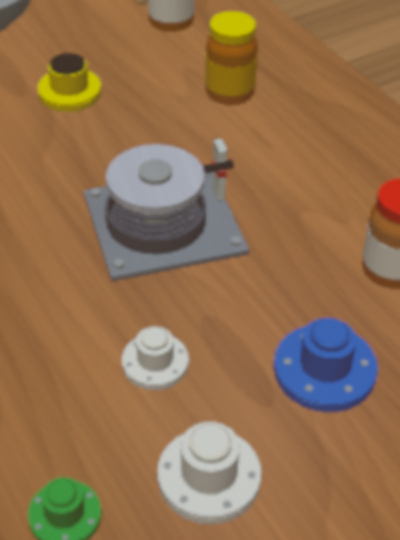

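Both crops show the parts clearly: the platform is centred near (276,230) in the top view, with its pointer up towards (285,190). The white hub I picked measures 102 mm across, so it is the right one. I'll refine the platform next.

Run:
```python
from h import *
from scipy.optimize import least_squares
t=pickle.load(open("top0.pkl","rb")); s=pickle.load(open("side0.pkl","rb"))
for th in (135,145,155,165):
  for nm,i,roi in (("t",t,(245,198,308,262)),("s",s,(265,185,330,240))):
    c=big(mask(i,(0,0,th),(180,60,255),roi)); c=cv2.convexHull(c.astype(np.int32)).reshape(-1,2).astype(float)
    P=plane(i,c,.084); xy,rad=circ(P); res=np.hypot(*(P[:,:2]-xy).T)-rad
    print(th,nm,xy.round(4),round(rad*2e3,1),np.abs(res).max().round(4))
# side view flange of parts: hull lower points only, at z=.014 
for nm,lo,hi,roi,d in [("blue",(100,120,40),(130,255,255),(350,270,415,330),.11),("white",(0,0,110),(180,60,255),(290,320,360,385),.10),("yellow",(22,120,60),(35,255,255),(230,135,280,180),.09)]:
    c=big(mask(s,lo,hi,roi)); P=plane(s,c,.012)[:,:2]
    x0=P.mean(0); 
    cy=cv2.fitEllipse(c.astype(np.float32))
    w=[c[:,0].min(),c[:,0].max()]; k=c[(c[:,1]>np.median(c[:,1]))]
    xy,rad=circ(plane(s,k,.010)); print(nm,"side near-rim fit",xy.round(4),round(rad*2e3,1))
```

```text
135 t [0.523  0.0137] 117.6 0.0012
135 s [0.5223 0.0131] 117.6 0.001
145 t [0.5227 0.0133] 115.3 0.0006
145 s [0.5224 0.0138] 116.4 0.0009
155 t [0.5227 0.013 ] 113.8 0.0008
155 s [0.5228 0.0142] 115.6 0.001
165 t [0.5226 0.0129] 111.5 0.0008
165 s [0.5224 0.0129] 111.7 0.0008
blue side near-rim fit [ 0.5646 -0.2818] 104.1
white side near-rim fit [ 0.3864 -0.3359] 97.5
yellow side near-rim fit [0.5487 0.3157] 89.9
```

servo_tool:
  increments:
    - {"claw":-1,"offset":[0,0,0],"roll":-0.1063}
    - {"claw":-1,"offset":[0,0,0],"roll":-0.1063}
    - {"claw":-1,"offset":[0,0,0],"roll":-0.1063}

```text
time_s: 0.35
ee_pos: [0.1807, 0.5456, 0.2478]
tool_rot: [0.0, 0.706, 0.709, -0.0]
force: [-1.2, 1.5, -0.4]
gripper_width: 0.0853
```

servo_tool:
  increments:
    - {"claw":-1,"offset":[-35,16,0],"roll":0}
    - {"claw":-1,"offset":[-35,16,0],"roll":0}
    - {"claw":-1,"offset":[-35,16,0],"roll":0}
    - {"claw":-1,"offset":[-35,16,0],"roll":0}
    - {"claw":-1,"offset":[-35,16,0],"roll":0}

```text
time_s: 0.77
ee_pos: [0.2607, 0.369, 0.2479]
tool_rot: [0.0, 0.707, 0.707, -0.0]
force: [1.3, -0.6, 0.5]
gripper_width: 0.0854
```

servo_tool:
  increments:
    - {"claw":-1,"offset":[-35,16,0],"roll":0}
    - {"claw":-1,"offset":[-35,16,0],"roll":0}
    - {"claw":-1,"offset":[-35,16,0],"roll":0}
    - {"claw":-1,"offset":[-35,16,0],"roll":0}
    - {"claw":-1,"offset":[-35,16,0],"roll":0}

```text
time_s: 1.18
ee_pos: [0.3405, 0.1939, 0.2482]
tool_rot: [-0.0, 0.707, 0.707, -0.0]
force: [0.7, -0.3, -0.9]
gripper_width: 0.0855
```

servo_tool:
  increments:
    - {"claw":-1,"offset":[-35,16,0],"roll":0}
    - {"claw":-1,"offset":[-35,16,0],"roll":0}
    - {"claw":-1,"offset":[-35,16,0],"roll":0}
    - {"claw":-1,"offset":[-35,16,0],"roll":0}
    - {"claw":-1,"offset":[-35,16,0],"roll":0}

```text
time_s: 1.6
ee_pos: [0.4204, 0.0187, 0.2482]
tool_rot: [-0.0, 0.708, 0.707, 0.0]
force: [0.4, 0.8, -0.3]
gripper_width: 0.0855
```

servo_tool:
  increments:
    - {"claw":-1,"offset":[-35,16,0],"roll":0}
    - {"claw":-1,"offset":[-35,16,0],"roll":0}
    - {"claw":-1,"offset":[-35,16,0],"roll":0}
    - {"claw":-1,"offset":[-35,16,0],"roll":0}
    - {"claw":-1,"offset":[-35,16,0],"roll":0}

```text
time_s: 2.02
ee_pos: [0.5003, -0.1564, 0.2479]
tool_rot: [-0.0, 0.708, 0.707, -0.0]
force: [1.2, -0.2, -0.5]
gripper_width: 0.0851
```

servo_tool:
  increments:
    - {"claw":-1,"offset":[-31,16.5,0],"roll":0}
    - {"claw":-1,"offset":[-31,16.5,0],"roll":0}
    - {"claw":-1,"offset":[-31,16.5,0],"roll":0}
    - {"claw":-1,"offset":[-30,16,0],"roll":0}

```text
time_s: 2.35
ee_pos: [0.5658, -0.2792, 0.2476]
tool_rot: [-0.001, 0.708, 0.707, -0.0]
force: [0.4, -0.0, -0.1]
gripper_width: 0.0857
```

servo_tool:
  increments:
    - {"claw":-1,"offset":[0,0,40],"roll":0}
    - {"claw":-1,"offset":[0,0,40],"roll":0}
    - {"claw":-1,"offset":[0,0,40],"roll":0}
    - {"claw":-1,"offset":[0,0,20],"roll":0}

```text
time_s: 2.68
ee_pos: [0.5627, -0.2764, 0.1027]
tool_rot: [-0.004, 0.708, 0.707, -0.001]
force: [-0.9, -1.0, -0.6]
gripper_width: 0.0852
```

Run:
```python
from bench import r
import cv2
st=r.get_state();print(st["ee_pos"],st["qpos"])
a=r.snapshot("side")["image"][200:380,300:480,::-1];b=r.snapshot("top")["image"][130:310,330:510,::-1]
cv2.imwrite("pics/b1.png",cv2.resize(cv2.hconcat([a,b]),None,fx=2.2,fy=2.2,interpolation=2))
```

```text
[ 0.56267673 -0.27636019  0.10268075] [-4.74947305e-01  5.20873780e-01  1.63005589e+00  1.40326061e-04
  9.99586668e-01 -2.04438746e+00]
```

View pics/b1.png

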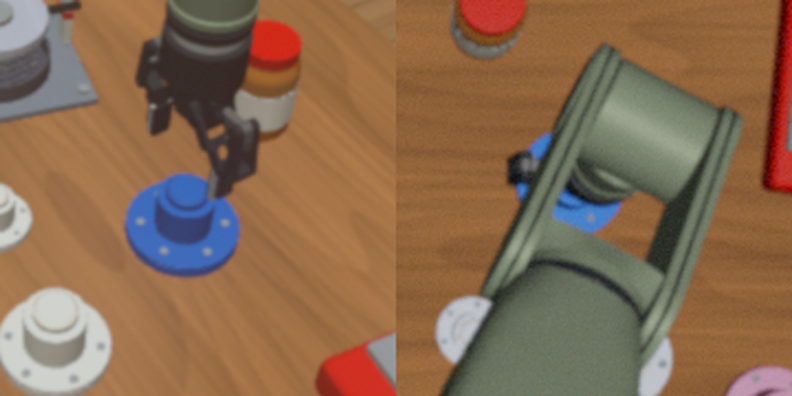

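The side view shows the gripper open above the blue hub, with the hub at about (183,220) in the crop. The top view is mostly blocked by the arm. The pose lags slightly, so I'll let it settle before descending.

servo_tool:
  increments:
    - {"claw":-1,"offset":[0,0,0],"roll":0}
    - {"claw":-1,"offset":[0,0,0],"roll":0}

```text
time_s: 2.95
ee_pos: [0.5668, -0.2781, 0.1102]
tool_rot: [0.002, 0.707, 0.707, 0.001]
force: [0.1, -0.3, -0.7]
gripper_width: 0.0852
```

servo_tool:
  increments:
    - {"claw":-1,"offset":[0,0,25],"roll":0}
    - {"claw":-1,"offset":[0,0,25],"roll":0}
    - {"claw":-1,"offset":[0,0,12],"roll":0}
    - {"claw":-1,"offset":[0,0,6],"roll":0}
    - {"claw":-1,"offset":[0,0,0],"roll":0}

```text
time_s: 3.37
ee_pos: [0.5657, -0.2775, 0.0404]
tool_rot: [-0.0, 0.707, 0.707, 0.0]
force: [-0.3, -0.4, -0.0]
gripper_width: 0.0854
```

servo_tool:
  increments:
    - {"claw":0.3,"offset":[0,0,0],"roll":0}
    - {"claw":1,"offset":[0,0,0],"roll":0}
    - {"claw":1,"offset":[0,0,0],"roll":0}
    - {"claw":1,"offset":[0,0,0],"roll":0}
    - {"claw":1,"offset":[0,0,0],"roll":0}

```text
time_s: 3.78
ee_pos: [0.5668, -0.2784, 0.0424]
tool_rot: [0.002, 0.707, 0.707, 0.001]
force: [0.2, -0.6, 6.2]
gripper_width: 0.0546
```

servo_tool:
  increments:
    - {"claw":1,"offset":[0,0,0],"roll":0}
    - {"claw":1,"offset":[0,0,0],"roll":0}
    - {"claw":1,"offset":[0,0,0],"roll":0}
    - {"claw":1,"offset":[0,0,0],"roll":0}
    - {"claw":1,"offset":[0,0,0],"roll":0}

```text
time_s: 4.2
ee_pos: [0.5669, -0.2784, 0.0425]
tool_rot: [0.002, 0.707, 0.707, 0.001]
force: [-1.1, -1.1, 6.9]
gripper_width: 0.0547
```

Gripped in y. I'll release, roll a quarter turn and squeeze again to centre the hub in x.

servo_tool:
  increments:
    - {"claw":-1,"offset":[0,0,0],"roll":0}
    - {"claw":-1,"offset":[0,0,0],"roll":0}
    - {"claw":-1,"offset":[0,0,0],"roll":0}
    - {"claw":-1,"offset":[0,0,0],"roll":0.12}
    - {"claw":-1,"offset":[0,0,0],"roll":0.12}

```text
time_s: 4.62
ee_pos: [0.5654, -0.2773, 0.04]
tool_rot: [-0.0, 0.789, 0.615, -0.0]
force: [-0.4, 0.1, -0.5]
gripper_width: 0.0852
```

servo_tool:
  increments:
    - {"claw":-1,"offset":[0,0,0],"roll":0.12}
    - {"claw":-1,"offset":[0,0,0],"roll":0.12}
    - {"claw":-1,"offset":[0,0,0],"roll":0.12}
    - {"claw":-1,"offset":[0,0,0],"roll":0.12}
    - {"claw":-1,"offset":[0,0,0],"roll":0.12}

```text
time_s: 5.03
ee_pos: [0.5653, -0.2773, 0.04]
tool_rot: [-0.0, 0.935, 0.354, -0.0]
force: [0.2, 0.6, 0.9]
gripper_width: 0.0852
```

servo_tool:
  increments:
    - {"claw":-1,"offset":[0,0,0],"roll":0.12}
    - {"claw":-1,"offset":[0,0,0],"roll":0.12}
    - {"claw":-1,"offset":[0,0,0],"roll":0.12}
    - {"claw":-1,"offset":[0,0,0],"roll":0.12}
    - {"claw":-1,"offset":[0,0,0],"roll":0.12}

```text
time_s: 5.45
ee_pos: [0.5653, -0.2773, 0.04]
tool_rot: [-0.0, 0.998, 0.062, -0.0]
force: [-0.8, -0.3, -0.1]
gripper_width: 0.0857
```

servo_tool:
  increments:
    - {"claw":-1,"offset":[0,0,0],"roll":0.1308}
    - {"claw":-1,"offset":[0,0,0],"roll":0}
    - {"claw":0.3,"offset":[0,0,0],"roll":0}
    - {"claw":1,"offset":[0,0,0],"roll":0}
    - {"claw":1,"offset":[0,0,0],"roll":0}

```text
time_s: 5.87
ee_pos: [0.5659, -0.2775, 0.0407]
tool_rot: [0.0, 1.0, 0.003, 0.0]
force: [-2.1, 0.9, -1.1]
gripper_width: 0.0544
```

servo_tool:
  increments:
    - {"claw":1,"offset":[0,0,0],"roll":0}
    - {"claw":1,"offset":[0,0,0],"roll":0}
    - {"claw":1,"offset":[0,0,0],"roll":0}
    - {"claw":1,"offset":[0,0,0],"roll":0}
    - {"claw":1,"offset":[0,0,0],"roll":0}

```text
time_s: 6.28
ee_pos: [0.5659, -0.2776, 0.0406]
tool_rot: [0.0, 1.0, 0.003, 0.0]
force: [0.6, -0.5, 2.4]
gripper_width: 0.055
```

servo_tool:
  increments:
    - {"claw":1,"offset":[0,0,-10],"roll":0}
    - {"claw":1,"offset":[0,0,-25],"roll":0}
    - {"claw":1,"offset":[0,0,-30],"roll":0}
    - {"claw":1,"offset":[0,0,-30],"roll":0}
    - {"claw":1,"offset":[0,0,-25],"roll":0}

```text
time_s: 6.7
ee_pos: [0.5649, -0.2773, 0.1617]
tool_rot: [-0.0, 1.0, 0.002, -0.001]
force: [0.7, -0.6, -4.3]
gripper_width: 0.0549
```

servo_tool:
  increments:
    - {"claw":1,"offset":[-3,-15,-15],"roll":0}
    - {"claw":1,"offset":[-5,-30,-15],"roll":0}
    - {"claw":1,"offset":[-5,-30,-10],"roll":0}
    - {"claw":1,"offset":[-5,-34,0],"roll":0}
    - {"claw":1,"offset":[-5,-34,0],"roll":0}

```text
time_s: 7.12
ee_pos: [0.5407, -0.1334, 0.2007]
tool_rot: [-0.0, 1.0, 0.002, -0.0]
force: [0.1, -0.0, -3.1]
gripper_width: 0.0544
```

servo_tool:
  increments:
    - {"claw":1,"offset":[-5,-34,0],"roll":0}
    - {"claw":1,"offset":[-5,-34,0],"roll":0}
    - {"claw":1,"offset":[-5,-34,0],"roll":0}
    - {"claw":1,"offset":[-5,-30,0],"roll":0}
    - {"claw":1,"offset":[0,-16,0],"roll":0}

```text
time_s: 7.53
ee_pos: [0.5185, 0.0163, 0.1998]
tool_rot: [-0.001, 1.0, 0.003, -0.002]
force: [-0.4, -0.7, -4.2]
gripper_width: 0.0546
```

servo_tool:
  increments:
    - {"claw":1,"offset":[0,0,15],"roll":0}
    - {"claw":1,"offset":[0,0,20],"roll":0}
    - {"claw":1,"offset":[0,0,10],"roll":0}
    - {"claw":1,"offset":[0,0,0],"roll":0}
    - {"claw":1,"offset":[0,0,0],"roll":0}

```text
time_s: 7.95
ee_pos: [0.5205, 0.0131, 0.1548]
tool_rot: [-0.0, 1.0, 0.002, -0.001]
force: [-0.4, 0.1, -2.4]
gripper_width: 0.0547
```

Run:
```python
from bench import r
import cv2,pickle
st=r.get_state();print(st["time_s"],st["ee_pos"],st["force"],st["gripper_width"])
s=r.snapshot("side");t=r.snapshot("top");pickle.dump((s,t,r.get_state()["ee_pos"]),open("b2.pkl","wb"))
a=s["image"][100:280,220:400,::-1];b=t["image"][130:310,200:380,::-1]
cv2.imwrite("pics/b2.png",cv2.resize(cv2.hconcat([a,b]),None,fx=2.2,fy=2.2,interpolation=2))
```

```text
7.95 [0.52049997 0.0130789  0.15481509] [-0.38531612  0.09117154 -2.42309997] 0.05470016159092357
```

View pics/b2.png

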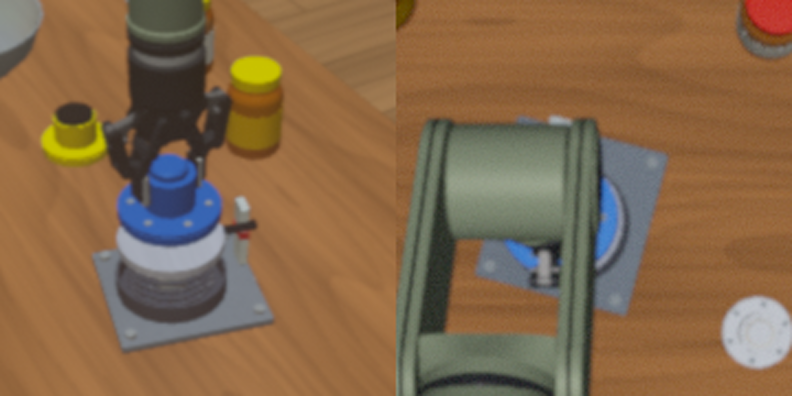

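The side view shows the blue hub held level above the platform, flange centred near (168,210) in the crop, with the pointer and post clear of it. I'll measure where the blue flange sits relative to the platform in this view.

Run:
```python
from h import *
s0=pickle.load(open("side0.pkl","rb")); s,t,ee=pickle.load(open("b2.pkl","rb"))
def rim(i,roi,z,d=.11):
    c=big(mask(i,(100,120,40),(130,255,255),roi))
    k=c[c[:,1]>np.median(c[:,1])]
    P=plane(i,k,z)[:,:2]
    from scipy.optimize import least_squares
    f=least_squares(lambda x:np.hypot(*(P-x).T)-d/2,P.mean(0)+[0,.02]); return f.x,circ(P),np.abs(f.fun).max()
h=ee[2]-.0406
for z in (.0,.008,.012):
    a=rim(s0,(350,270,415,330),z); b=rim(s,(250,160,330,240),z+h)
    print(z,a,b,"diff",(b[0]-a[0]).round(4))
print("tcp diff from table grasp", ee-[.5659,-.2776,.0406])
```

```text
0.0 (array([ 0.57179708, -0.27310856]), (array([ 0.57034447, -0.27560255]), np.float64(0.05268296327333894)), np.float64(0.002745527593913867)) (array([0.51837787, 0.0100514 ]), (array([0.51761538, 0.00765429]), np.float64(0.04394466756297722)), np.float64(0.03406725913987556)) diff [-0.0534  0.2832]
0.008 (array([ 0.56751089, -0.27754727]), (array([ 0.56575249, -0.28056782]), np.float64(0.05219415259660825)), np.float64(0.0030791564100655366)) (array([0.51386877, 0.00169449]), (array([ 0.51287833, -0.00111312]), np.float64(0.04347389601067764)), np.float64(0.034518812853109676)) diff [-0.0536  0.2792]
0.012 (array([ 0.56536799, -0.27976618]), (array([ 0.56345649, -0.28305046]), np.float64(0.051949747258240156)), np.float64(0.0032431072802302716)) (array([ 0.51162274, -0.00246794]), (array([ 0.5105098 , -0.00549683]), np.float64(0.043238510234527)), np.float64(0.0347487906120846)) diff [-0.0537  0.2773]
tcp diff from table grasp [-0.04426743  0.29058509  0.11545435]
```

servo_tool:
  increments:
    - {"claw":1,"offset":[2,-1,0],"roll":0}
    - {"claw":1,"offset":[0,0,8],"roll":0}
    - {"claw":1,"offset":[0,0,8],"roll":0}
    - {"claw":1,"offset":[0,0,0],"roll":0}
    - {"claw":1,"offset":[0,0,0],"roll":0}

```text
time_s: 8.47
ee_pos: [0.5225, 0.0143, 0.1384]
tool_rot: [-0.0, 1.0, 0.002, -0.001]
force: [0.6, 1.0, -3.3]
gripper_width: 0.0545
```

Run:
```python
from bench import r
from h import *
st=r.get_state();print(st["time_s"],st["ee_pos"],st["force"])
s=r.snapshot("side");pickle.dump(s,open("b3.pkl","wb"))
s0=pickle.load(open("side0.pkl","rb"))
c=big(mask(s,(100,150,60),(130,255,255),(250,150,340,240))); print(c.min(0),c.max(0))
a=s["image"][160:240,260:340,::-1].copy(); a=cv2.resize(a,None,fx=7,fy=7,interpolation=2); cv2.imwrite("pics/b3.png",a)
```

```text
8.4667 [0.5224563  0.01429854 0.13844133] [ 0.57024142  1.00945139 -3.25133386]
[275. 188.] [319. 213.]
```

View pics/b3.png

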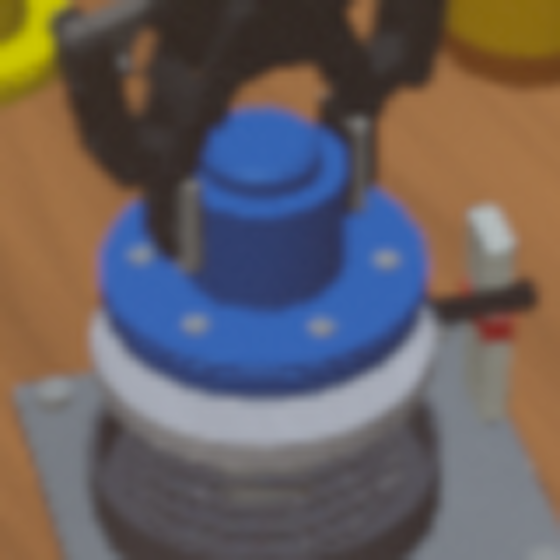

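The hub sits just above the spigot and looks centred: flange centre at about (265,270) in the crop, platform directly below. I'll lower it gently while watching the force.

servo_tool:
  increments:
    - {"claw":1,"offset":[0,0,3],"roll":0}
    - {"claw":1,"offset":[0,0,2],"roll":0}
    - {"claw":1,"offset":[0,0,0],"roll":0}

```text
time_s: 8.77
ee_pos: [0.5228, 0.0143, 0.1339]
tool_rot: [-0.0, 1.0, 0.002, -0.0]
force: [0.3, 0.0, -3.9]
gripper_width: 0.0546
```

servo_tool:
  increments:
    - {"claw":1,"offset":[0,0,1],"roll":0}
    - {"claw":1,"offset":[0,0,1],"roll":0}
    - {"claw":1,"offset":[0,0,0],"roll":0}

```text
time_s: 9.02
ee_pos: [0.523, 0.0143, 0.1322]
tool_rot: [-0.0, 1.0, 0.002, -0.0]
force: [0.8, -0.1, -4.3]
gripper_width: 0.0548
```

servo_tool:
  increments:
    - {"claw":1,"offset":[0,0,1.5],"roll":0}
    - {"claw":1,"offset":[0,0,1.5],"roll":0}
    - {"claw":1,"offset":[0,0,0],"roll":0}

```text
time_s: 9.27
ee_pos: [0.5225, 0.0142, 0.1289]
tool_rot: [0.0, 1.0, 0.003, -0.001]
force: [-1.0, -1.2, -3.4]
gripper_width: 0.0548
```

servo_tool:
  increments:
    - {"claw":1,"offset":[0,0,1.5],"roll":0}
    - {"claw":1,"offset":[0,0,1.5],"roll":0}
    - {"claw":1,"offset":[0,0,0],"roll":0}

```text
time_s: 9.52
ee_pos: [0.5225, 0.0142, 0.1258]
tool_rot: [0.0, 1.0, 0.002, -0.001]
force: [-1.9, -2.1, -3.6]
gripper_width: 0.0543
```

servo_tool:
  increments:
    - {"claw":1,"offset":[0,0,1],"roll":0}
    - {"claw":1,"offset":[0,0,0.7],"roll":0}
    - {"claw":1,"offset":[0,0,0],"roll":0}

```text
time_s: 9.77
ee_pos: [0.5226, 0.0141, 0.1247]
tool_rot: [0.0, 1.0, 0.003, -0.001]
force: [-4.4, -1.3, 0.1]
gripper_width: 0.0545
```

servo_tool:
  increments:
    - {"claw":0,"offset":[0,0,0],"roll":0}
    - {"claw":-1,"offset":[0,0,0],"roll":0}
    - {"claw":-1,"offset":[0,0,0],"roll":0}
    - {"claw":-1,"offset":[0,0,0],"roll":0}
    - {"claw":-1,"offset":[0,0,0],"roll":0}

```text
time_s: 10.18
ee_pos: [0.5242, 0.0146, 0.1251]
tool_rot: [-0.0, 1.0, 0.002, 0.001]
force: [-0.0, 0.1, 0.6]
gripper_width: 0.0855
```

servo_tool:
  increments:
    - {"claw":-1,"offset":[0,0,-10],"roll":0}
    - {"claw":-1,"offset":[0,0,-20],"roll":0}
    - {"claw":-1,"offset":[0,0,-30],"roll":0}
    - {"claw":-1,"offset":[0,0,-20],"roll":0}
    - {"claw":-1,"offset":[0,0,0],"roll":0}

```text
time_s: 10.6
ee_pos: [0.5261, 0.0144, 0.21]
tool_rot: [-0.0, 1.0, 0.002, 0.005]
force: [0.4, 0.8, 0.5]
gripper_width: 0.0853
```

Run:
```python
from bench import r
from h import *
st=r.get_state();print(st["time_s"],st["ee_pos"],st["force"])
s=r.snapshot("side");pickle.dump(s,open("b4.pkl","wb"))
a=s["image"][150:230,260:340,::-1].copy(); a=cv2.resize(a,None,fx=6,fy=6,interpolation=2); cv2.imwrite("pics/b4.png",a)
```

```text
10.6 [0.52611186 0.0144129  0.21000616] [0.36890697 0.78066759 0.48962041]
```

View pics/b4.png

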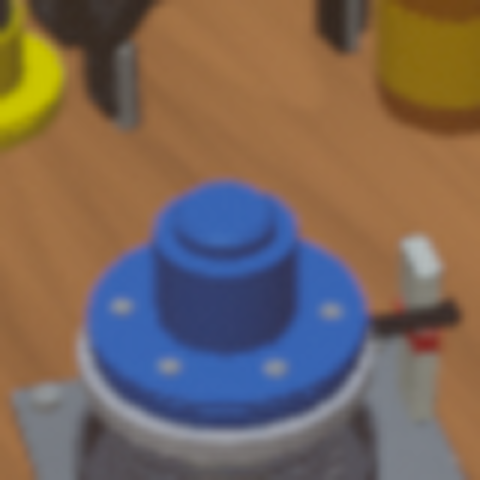

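Blue is seated flush on the platform and level in the side view, about (228,330) in the crop. The force and height agree with that. On to white.

servo_tool:
  increments:
    - {"claw":-1,"offset":[-7,17,0],"roll":0}
    - {"claw":-1,"offset":[-14,34,0],"roll":0}
    - {"claw":-1,"offset":[-14,35,0],"roll":0}
    - {"claw":-1,"offset":[-14,35,0],"roll":0}
    - {"claw":-1,"offset":[-14,35,0],"roll":0}

```text
time_s: 11.07
ee_pos: [0.4596, -0.143, 0.2038]
tool_rot: [-0.0, 1.0, 0.003, -0.001]
force: [0.5, 0.3, -0.1]
gripper_width: 0.0852
```

servo_tool:
  increments:
    - {"claw":-1,"offset":[-14,35,0],"roll":0}
    - {"claw":-1,"offset":[-14,35,0],"roll":0}
    - {"claw":-1,"offset":[-14,35,0],"roll":0}
    - {"claw":-1,"offset":[-14,35,0],"roll":0}
    - {"claw":-1,"offset":[-14,35,0],"roll":0}

```text
time_s: 11.48
ee_pos: [0.3903, -0.3185, 0.2038]
tool_rot: [-0.001, 1.0, 0.002, -0.0]
force: [1.4, -0.3, 0.9]
gripper_width: 0.0856
```

servo_tool:
  increments:
    - {"claw":-1,"offset":[-2,14,20],"roll":0}
    - {"claw":-1,"offset":[0,0,35],"roll":0}
    - {"claw":-1,"offset":[0,0,35],"roll":0}
    - {"claw":-1,"offset":[0,0,10],"roll":0}
    - {"claw":-1,"offset":[0,0,0],"roll":0}

```text
time_s: 11.9
ee_pos: [0.3879, -0.3297, 0.1015]
tool_rot: [-0.003, 1.0, 0.002, -0.003]
force: [0.5, 0.4, 0.5]
gripper_width: 0.085
```

servo_tool:
  increments:
    - {"claw":-1,"offset":[0,1,20],"roll":0}
    - {"claw":-1,"offset":[0,0,25],"roll":0}
    - {"claw":-1,"offset":[0,0,12],"roll":0}
    - {"claw":-1,"offset":[0,0,5],"roll":0}
    - {"claw":-1,"offset":[0,0,0],"roll":0}

```text
time_s: 12.32
ee_pos: [0.3903, -0.3324, 0.043]
tool_rot: [0.0, 1.0, 0.003, 0.0]
force: [-0.4, -0.2, 0.2]
gripper_width: 0.0853
```

servo_tool:
  increments:
    - {"claw":0.3,"offset":[0,0,0],"roll":0}
    - {"claw":1,"offset":[0,0,0],"roll":0}
    - {"claw":1,"offset":[0,0,0],"roll":0}
    - {"claw":1,"offset":[0,0,0],"roll":0}
    - {"claw":1,"offset":[0,0,0],"roll":0}

```text
time_s: 12.73
ee_pos: [0.3905, -0.3329, 0.0444]
tool_rot: [0.001, 1.0, 0.003, 0.001]
force: [-2.0, 0.5, 6.0]
gripper_width: 0.0549
```

servo_tool:
  increments:
    - {"claw":1,"offset":[0,0,0],"roll":0}
    - {"claw":1,"offset":[0,0,0],"roll":0}
    - {"claw":1,"offset":[0,0,0],"roll":0}

```text
time_s: 12.98
ee_pos: [0.3905, -0.3329, 0.0444]
tool_rot: [0.001, 1.0, 0.003, 0.001]
force: [-1.2, 0.4, 6.2]
gripper_width: 0.0545
```

Run:
```python
from bench import r
from h import *
st=r.get_state();print(st["time_s"],st["ee_pos"],st["force"],st["qpos"])
a=r.snapshot("side")["image"][250:410,240:400,::-1];cv2.imwrite("pics/w1.png",cv2.resize(a,None,fx=3,fy=3,interpolation=2))
```

```text
12.9833 [ 0.39048855 -0.33292506  0.04435199] [-1.23222888  0.38791104  6.20316345] [-7.28383994e-01  4.44721713e-01  1.97206391e+00 -5.67350849e-05
  7.22082904e-01 -7.33514681e-01]
```

View pics/w1.png

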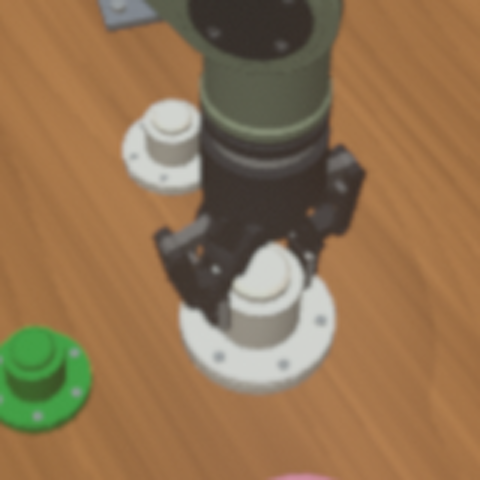

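The gripper holds the large white hub by its body, at about (262,290) in the crop. I'll centre it in the other direction too.

servo_tool:
  increments:
    - {"claw":-1,"offset":[0,0,0],"roll":0}
    - {"claw":-1,"offset":[0,0,0],"roll":0}
    - {"claw":-1,"offset":[0,0,0],"roll":0}
    - {"claw":-1,"offset":[0,0,0],"roll":0.12}
    - {"claw":-1,"offset":[0,0,0],"roll":0.12}

```text
time_s: 13.45
ee_pos: [0.3899, -0.3323, 0.0426]
tool_rot: [-0.0, 0.993, -0.12, 0.0]
force: [-0.0, 0.4, -0.3]
gripper_width: 0.0853
```

servo_tool:
  increments:
    - {"claw":-1,"offset":[0,0,0],"roll":0.12}
    - {"claw":-1,"offset":[0,0,0],"roll":0.12}
    - {"claw":-1,"offset":[0,0,0],"roll":0.12}
    - {"claw":-1,"offset":[0,0,0],"roll":0.12}
    - {"claw":-1,"offset":[0,0,0],"roll":0.12}

```text
time_s: 13.87
ee_pos: [0.3898, -0.3323, 0.0425]
tool_rot: [-0.0, 0.913, -0.408, -0.0]
force: [-0.4, -0.2, -0.2]
gripper_width: 0.0852
```

servo_tool:
  increments:
    - {"claw":-1,"offset":[0,0,0],"roll":0.12}
    - {"claw":-1,"offset":[0,0,0],"roll":0.12}
    - {"claw":-1,"offset":[0,0,0],"roll":0.12}
    - {"claw":-1,"offset":[0,0,0],"roll":0.12}
    - {"claw":-1,"offset":[0,0,0],"roll":0.12}

```text
time_s: 14.28
ee_pos: [0.3898, -0.3323, 0.0425]
tool_rot: [-0.0, 0.751, -0.66, -0.0]
force: [-0.2, 0.4, -0.1]
gripper_width: 0.0853
```

servo_tool:
  increments:
    - {"claw":-1,"offset":[0,0,0],"roll":0.12}
    - {"claw":-1,"offset":[0,0,0],"roll":0.017}
    - {"claw":0.3,"offset":[0,0,0],"roll":0}
    - {"claw":1,"offset":[0,0,0],"roll":0}
    - {"claw":1,"offset":[0,0,0],"roll":0}

```text
time_s: 14.7
ee_pos: [0.3899, -0.3325, 0.043]
tool_rot: [-0.0, 0.707, -0.707, 0.0]
force: [-1.2, 1.5, -0.7]
gripper_width: 0.0545
```

servo_tool:
  increments:
    - {"claw":1,"offset":[0,0,0],"roll":0}
    - {"claw":1,"offset":[0,0,0],"roll":0}
    - {"claw":1,"offset":[0,0,0],"roll":0}
    - {"claw":1,"offset":[0,0,0],"roll":0}
    - {"claw":1,"offset":[0,0,0],"roll":0}

```text
time_s: 15.12
ee_pos: [0.3899, -0.3325, 0.043]
tool_rot: [-0.0, -0.707, 0.707, -0.0]
force: [-0.5, 0.4, 5.7]
gripper_width: 0.0546
```

servo_tool:
  increments:
    - {"claw":1,"offset":[0,0,-10],"roll":0}
    - {"claw":1,"offset":[0,0,-25],"roll":0}
    - {"claw":1,"offset":[0,0,-35],"roll":0}
    - {"claw":1,"offset":[0,0,-35],"roll":0}
    - {"claw":1,"offset":[0,0,-35],"roll":0}

```text
time_s: 15.53
ee_pos: [0.3892, -0.3317, 0.1839]
tool_rot: [0.0, -0.707, 0.707, 0.001]
force: [0.6, -1.0, -1.9]
gripper_width: 0.0543
```

servo_tool:
  increments:
    - {"claw":1,"offset":[-15,-6,-25],"roll":0}
    - {"claw":1,"offset":[-30,-12,-15],"roll":0}
    - {"claw":1,"offset":[-35,-13,0],"roll":0}
    - {"claw":1,"offset":[-35,-13,0],"roll":0}
    - {"claw":1,"offset":[-35,-13,0],"roll":0}

```text
time_s: 15.95
ee_pos: [0.4468, -0.1808, 0.223]
tool_rot: [0.0, -0.706, 0.708, -0.0]
force: [1.3, -0.4, -2.0]
gripper_width: 0.0544
```

servo_tool:
  increments:
    - {"claw":1,"offset":[-35,-13,0],"roll":0}
    - {"claw":1,"offset":[-35,-13,0],"roll":0}
    - {"claw":1,"offset":[-35,-13,0],"roll":0}
    - {"claw":1,"offset":[-35,-13,0],"roll":0}
    - {"claw":1,"offset":[-25,-11,0],"roll":0}

```text
time_s: 16.37
ee_pos: [0.5101, -0.0146, 0.2225]
tool_rot: [-0.0, 0.707, -0.707, -0.001]
force: [0.3, -0.5, -2.2]
gripper_width: 0.0544
```

servo_tool:
  increments:
    - {"claw":1,"offset":[-20,-8,0],"roll":0}
    - {"claw":1,"offset":[-10,-4,0],"roll":0}
    - {"claw":1,"offset":[0,0,0],"roll":0}
    - {"claw":1,"offset":[0,0,0],"roll":0}
    - {"claw":1,"offset":[0,0,0],"roll":0}

```text
time_s: 16.78
ee_pos: [0.5216, 0.0114, 0.2224]
tool_rot: [-0.001, -0.706, 0.708, 0.0]
force: [-0.3, 0.5, -2.5]
gripper_width: 0.0546
```

servo_tool:
  increments:
    - {"claw":1,"offset":[-1.9,-0.4,0],"roll":0}
    - {"claw":1,"offset":[0,0,12],"roll":0}
    - {"claw":1,"offset":[0,0,10],"roll":0}
    - {"claw":1,"offset":[0,0,4],"roll":0}
    - {"claw":1,"offset":[0,0,0],"roll":0}

```text
time_s: 17.2
ee_pos: [0.5216, 0.0138, 0.1953]
tool_rot: [-0.001, -0.706, 0.708, 0.001]
force: [-0.3, -0.1, -1.4]
gripper_width: 0.0547
```

servo_tool:
  increments:
    - {"claw":1,"offset":[0,0,0],"roll":0}

```text
time_s: 17.28
ee_pos: [0.5225, 0.014, 0.1964]
tool_rot: [-0.0, -0.706, 0.708, 0.0]
force: [-0.1, 0.4, -2.1]
gripper_width: 0.055
```

Run:
```python
from bench import r
from h import *
st=r.get_state();print(st["time_s"],st["ee_pos"],st["force"],st["tool_rot"])
a=r.snapshot("side")["image"][120:240,240:360,::-1];cv2.imwrite("pics/w2.png",cv2.resize(a,None,fx=4,fy=4,interpolation=2))
```

```text
17.2833 [0.52250045 0.01403006 0.19641018] [-0.10463143  0.41310175 -2.05730917] [-2.22094225e-04 -7.06441136e-01  7.07771721e-01  2.51059062e-04]
```

View pics/w2.png

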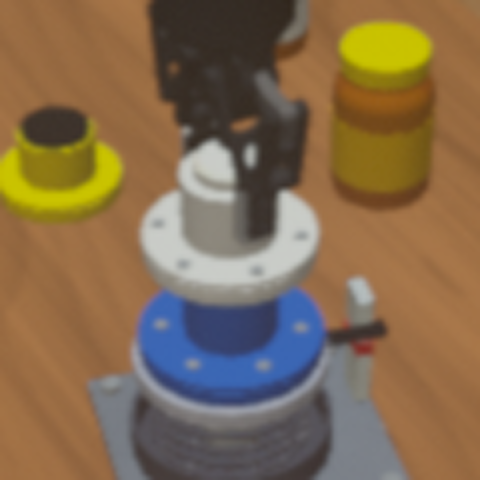

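White hangs level and concentric over blue, flange at about (230,235) in the crop. I'll trim the position and lower it.

servo_tool:
  increments:
    - {"claw":1,"offset":[0.6,0.3,2],"roll":0}
    - {"claw":1,"offset":[0,0,2],"roll":0}
    - {"claw":1,"offset":[0,0,1],"roll":0}
    - {"claw":1,"offset":[0,0,0],"roll":0}

```text
time_s: 17.67
ee_pos: [0.5222, 0.0138, 0.1914]
tool_rot: [-0.0, -0.707, 0.708, 0.0]
force: [-0.6, -0.2, -2.5]
gripper_width: 0.0544
```

servo_tool:
  increments:
    - {"claw":1,"offset":[0,0,1.5],"roll":0}
    - {"claw":1,"offset":[0,0,1],"roll":0}
    - {"claw":1,"offset":[0,0,0],"roll":0}

```text
time_s: 17.92
ee_pos: [0.5222, 0.0138, 0.1889]
tool_rot: [-0.0, -0.707, 0.708, 0.0]
force: [-0.6, -0.0, -2.7]
gripper_width: 0.0544
```

servo_tool:
  increments:
    - {"claw":1,"offset":[0.3,0,1.5],"roll":0}
    - {"claw":1,"offset":[0,0,1.5],"roll":0}
    - {"claw":1,"offset":[0,0,1],"roll":0}
    - {"claw":1,"offset":[0,0,0],"roll":0}

```text
time_s: 18.25
ee_pos: [0.5222, 0.0135, 0.1848]
tool_rot: [-0.0, -0.707, 0.708, 0.0]
force: [0.2, 0.3, -2.2]
gripper_width: 0.0544
```

servo_tool:
  increments:
    - {"claw":1,"offset":[0,0,1],"roll":0}
    - {"claw":1,"offset":[0,0,0.7],"roll":0}
    - {"claw":1,"offset":[0,0,0],"roll":0}

```text
time_s: 18.5
ee_pos: [0.5223, 0.0135, 0.1833]
tool_rot: [-0.0, -0.707, 0.708, 0.0]
force: [-0.8, -0.8, -2.1]
gripper_width: 0.055
```

servo_tool:
  increments:
    - {"claw":1,"offset":[0,0,0.5],"roll":0}
    - {"claw":1,"offset":[0,0,0],"roll":0}
    - {"claw":1,"offset":[0,0,0],"roll":0}

```text
time_s: 18.75
ee_pos: [0.5224, 0.0135, 0.183]
tool_rot: [0.0, -0.707, 0.708, -0.0]
force: [-0.5, -0.7, -1.9]
gripper_width: 0.0543
```

servo_tool:
  increments:
    - {"claw":1,"offset":[0,0,0.5],"roll":0}
    - {"claw":1,"offset":[0,0,0],"roll":0}
    - {"claw":1,"offset":[0,0,0],"roll":0}

```text
time_s: 19.0
ee_pos: [0.5225, 0.0135, 0.183]
tool_rot: [0.0, -0.707, 0.708, -0.0]
force: [-2.3, -0.6, 5.1]
gripper_width: 0.0545
```

servo_tool:
  increments:
    - {"claw":0,"offset":[0,0,0],"roll":0}
    - {"claw":-1,"offset":[0,0,0],"roll":0}
    - {"claw":-1,"offset":[0,0,0],"roll":0}
    - {"claw":-1,"offset":[0,0,0],"roll":0}
    - {"claw":-1,"offset":[0,0,0],"roll":0}

```text
time_s: 19.42
ee_pos: [0.5224, 0.0135, 0.1821]
tool_rot: [-0.0, -0.707, 0.708, 0.0]
force: [0.4, -0.1, -0.3]
gripper_width: 0.0853
```

servo_tool:
  increments:
    - {"claw":-1,"offset":[0,0,-10],"roll":0}
    - {"claw":-1,"offset":[0,0,-20],"roll":0}
    - {"claw":-1,"offset":[0,0,-30],"roll":0}
    - {"claw":-1,"offset":[0,0,-25],"roll":0}
    - {"claw":-1,"offset":[0,0,0],"roll":0}

```text
time_s: 19.83
ee_pos: [0.5251, 0.0135, 0.2735]
tool_rot: [0.004, -0.707, 0.708, -0.004]
force: [0.6, -0.3, 0.9]
gripper_width: 0.0857
```

Run:
```python
from bench import r
from h import *
st=r.get_state();print(st["time_s"],st["ee_pos"],st["force"],st["qpos"])
a=r.snapshot("side")["image"][120:240,240:360,::-1];cv2.imwrite("pics/w3.png",cv2.resize(a,None,fx=4,fy=4,interpolation=2))
```

```text
19.8333 [0.52511484 0.01349931 0.27345727] [ 0.58897533 -0.31873153  0.88624033] [3.76830457e-03 2.20144859e-01 1.63986124e+00 7.09718501e-05
 1.27018524e+00 1.57584771e+00]
```

View pics/w3.png

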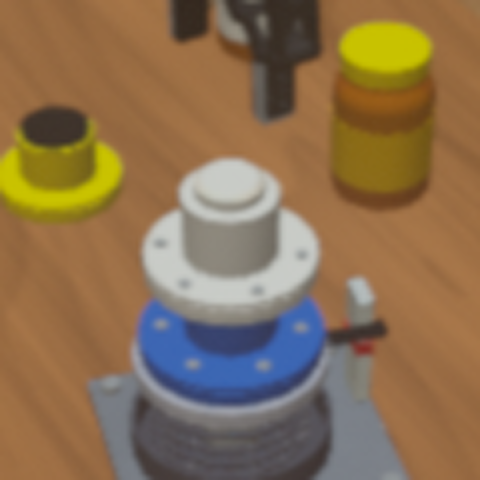

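White is seated on blue and level, about (230,250) in the crop; the gripper is clear. On to yellow.

servo_tool:
  increments:
    - {"claw":-1,"offset":[-17,-2,0],"roll":0}
    - {"claw":-1,"offset":[-35,-3.5,0],"roll":0}
    - {"claw":-1,"offset":[-35,-3.5,0],"roll":0}
    - {"claw":-1,"offset":[-35,-3.5,0],"roll":0}
    - {"claw":-1,"offset":[-35,-3.5,0],"roll":0}

```text
time_s: 20.3
ee_pos: [0.538, 0.1717, 0.2666]
tool_rot: [-0.001, -0.706, 0.708, 0.0]
force: [0.6, 0.3, 0.1]
gripper_width: 0.0854
```

servo_tool:
  increments:
    - {"claw":-1,"offset":[-35,-3.5,5],"roll":0}
    - {"claw":-1,"offset":[-35,-3.5,10],"roll":0}
    - {"claw":-1,"offset":[-35,-3.5,15],"roll":0}
    - {"claw":-1,"offset":[-30,-3,20],"roll":0}
    - {"claw":-1,"offset":[-15,0,30],"roll":0}

```text
time_s: 20.72
ee_pos: [0.5532, 0.3246, 0.1877]
tool_rot: [-0.003, 0.707, -0.707, 0.0]
force: [0.8, 0.2, 0.2]
gripper_width: 0.0853
```

servo_tool:
  increments:
    - {"claw":-1,"offset":[0,0,35],"roll":0}
    - {"claw":-1,"offset":[0,0,35],"roll":0}
    - {"claw":-1,"offset":[0,0,15],"roll":0}
    - {"claw":-1,"offset":[0,0,0],"roll":0}
    - {"claw":-1,"offset":[0,0,0],"roll":0}

```text
time_s: 21.13
ee_pos: [0.5517, 0.3202, 0.1013]
tool_rot: [-0.001, -0.707, 0.708, 0.0]
force: [-0.5, -0.1, 0.2]
gripper_width: 0.0857
```

servo_tool:
  increments:
    - {"claw":-1,"offset":[0,0,22],"roll":0}
    - {"claw":-1,"offset":[0,0,22],"roll":0}
    - {"claw":-1,"offset":[0,0,12],"roll":0}
    - {"claw":-1,"offset":[0,0,5],"roll":0}
    - {"claw":-1,"offset":[0,0,0],"roll":0}

```text
time_s: 21.55
ee_pos: [0.5523, 0.3204, 0.0414]
tool_rot: [-0.0, -0.707, 0.708, 0.0]
force: [-0.7, -0.0, 0.6]
gripper_width: 0.0856
```

servo_tool:
  increments:
    - {"claw":0.3,"offset":[0,0,0],"roll":0}
    - {"claw":1,"offset":[0,0,0],"roll":0}
    - {"claw":1,"offset":[0,0,0],"roll":0}
    - {"claw":1,"offset":[0,0,0],"roll":0}
    - {"claw":1,"offset":[0,0,0],"roll":0}

```text
time_s: 21.97
ee_pos: [0.5534, 0.321, 0.0434]
tool_rot: [0.002, -0.707, 0.708, -0.001]
force: [-0.2, 0.5, 6.2]
gripper_width: 0.0544
```

servo_tool:
  increments:
    - {"claw":1,"offset":[0,0,0],"roll":0}
    - {"claw":1,"offset":[0,0,0],"roll":0}
    - {"claw":1,"offset":[0,0,0],"roll":0}

```text
time_s: 22.22
ee_pos: [0.5534, 0.321, 0.0434]
tool_rot: [0.002, -0.707, 0.708, -0.001]
force: [-0.1, -0.1, 6.1]
gripper_width: 0.0544
```

servo_tool:
  increments:
    - {"claw":-1,"offset":[0,0,0],"roll":0}
    - {"claw":-1,"offset":[0,0,0],"roll":0}
    - {"claw":-1,"offset":[0,0,0],"roll":0}
    - {"claw":-1,"offset":[0,0,0],"roll":-0.12}
    - {"claw":-1,"offset":[0,0,0],"roll":-0.12}

```text
time_s: 22.63
ee_pos: [0.552, 0.3203, 0.0411]
tool_rot: [0.0, 0.788, -0.616, -0.0]
force: [0.2, -0.0, 1.2]
gripper_width: 0.0854
```

servo_tool:
  increments:
    - {"claw":-1,"offset":[0,0,0],"roll":-0.12}
    - {"claw":-1,"offset":[0,0,0],"roll":-0.12}
    - {"claw":-1,"offset":[0,0,0],"roll":-0.12}
    - {"claw":-1,"offset":[0,0,0],"roll":-0.12}
    - {"claw":-1,"offset":[0,0,0],"roll":-0.12}

```text
time_s: 23.05
ee_pos: [0.552, 0.3203, 0.0411]
tool_rot: [0.0, 0.935, -0.355, -0.0]
force: [0.1, -0.8, 0.2]
gripper_width: 0.0855
```

servo_tool:
  increments:
    - {"claw":-1,"offset":[0,0,0],"roll":-0.12}
    - {"claw":-1,"offset":[0,0,0],"roll":-0.12}
    - {"claw":-1,"offset":[0,0,0],"roll":-0.12}
    - {"claw":-1,"offset":[0,0,0],"roll":-0.12}
    - {"claw":-1,"offset":[0,0,0],"roll":-0.12}

```text
time_s: 23.47
ee_pos: [0.5521, 0.3203, 0.0411]
tool_rot: [0.0, 0.998, -0.063, -0.0]
force: [0.7, -1.1, -0.0]
gripper_width: 0.0852
```

servo_tool:
  increments:
    - {"claw":-1,"offset":[0,0,0],"roll":-0.12}
    - {"claw":-1,"offset":[0,0,0],"roll":-0.01}
    - {"claw":0.3,"offset":[0,0,0],"roll":0}
    - {"claw":1,"offset":[0,0,0],"roll":0}
    - {"claw":1,"offset":[0,0,0],"roll":0}

```text
time_s: 23.88
ee_pos: [0.5524, 0.3205, 0.0419]
tool_rot: [-0.0, 1.0, -0.002, 0.0]
force: [-3.0, -0.4, 1.3]
gripper_width: 0.0543
```

servo_tool:
  increments:
    - {"claw":1,"offset":[0,0,0],"roll":0}
    - {"claw":1,"offset":[0,0,0],"roll":0}
    - {"claw":1,"offset":[0,0,0],"roll":0}
    - {"claw":1,"offset":[0,0,0],"roll":0}
    - {"claw":1,"offset":[0,0,0],"roll":0}

```text
time_s: 24.3
ee_pos: [0.5525, 0.3207, 0.0418]
tool_rot: [-0.0, 1.0, -0.001, 0.0]
force: [0.5, 0.6, 3.3]
gripper_width: 0.0541
```

Run:
```python
from bench import r
from h import *
st=r.get_state();print(st["time_s"],st["ee_pos"],st["force"],st["tool_rot"])
a=r.snapshot("side")["image"][90:210,180:300,::-1];cv2.imwrite("pics/y1.png",cv2.resize(a,None,fx=4,fy=4,interpolation=2))
```

```text
24.3 [0.55254128 0.32065163 0.04178004] [0.46906298 0.57147929 3.25892667] [-2.98541817e-04  9.99999120e-01 -1.23504857e-03  3.81426000e-04]
```

View pics/y1.png

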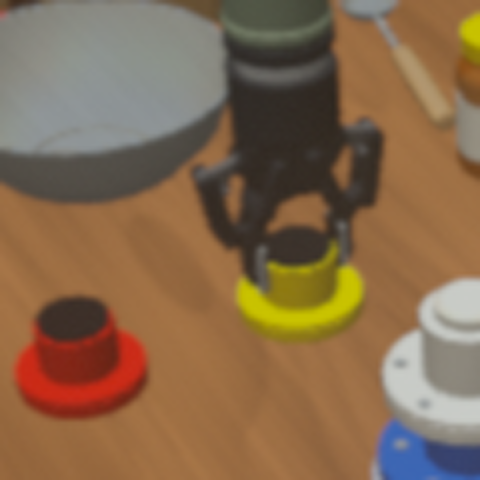

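Yellow is held squarely, at about (300,280) in the crop, and the red cap is untouched. Lift and carry.

servo_tool:
  increments:
    - {"claw":1,"offset":[0,0,-10],"roll":0}
    - {"claw":1,"offset":[0,0,-25],"roll":0}
    - {"claw":1,"offset":[0,0,-38],"roll":0}
    - {"claw":1,"offset":[0,0,-38],"roll":0}
    - {"claw":1,"offset":[0,0,-38],"roll":0}

```text
time_s: 24.77
ee_pos: [0.5513, 0.3199, 0.1914]
tool_rot: [0.001, 1.0, -0.001, -0.001]
force: [0.8, 0.2, -1.8]
gripper_width: 0.0543
```

servo_tool:
  increments:
    - {"claw":1,"offset":[-1,10,-35],"roll":0}
    - {"claw":1,"offset":[-2,20,-25],"roll":0}
    - {"claw":1,"offset":[-3,30,-18],"roll":0}
    - {"claw":1,"offset":[-3,35,0],"roll":0}
    - {"claw":1,"offset":[-3,35,0],"roll":0}

```text
time_s: 25.18
ee_pos: [0.5396, 0.1895, 0.2698]
tool_rot: [-0.0, 1.0, -0.0, 0.001]
force: [0.3, -0.6, -1.8]
gripper_width: 0.0539
```

servo_tool:
  increments:
    - {"claw":1,"offset":[-3,35,0],"roll":0}
    - {"claw":1,"offset":[-3,35,0],"roll":0}
    - {"claw":1,"offset":[-3,35,0],"roll":0}
    - {"claw":1,"offset":[-3,30,0],"roll":0}
    - {"claw":1,"offset":[-3,24,0],"roll":0}

```text
time_s: 25.6
ee_pos: [0.5234, 0.0292, 0.2682]
tool_rot: [0.0, 1.0, -0.002, -0.001]
force: [0.0, -0.3, -2.3]
gripper_width: 0.0544
```

servo_tool:
  increments:
    - {"claw":1,"offset":[-2,14,0],"roll":0}
    - {"claw":1,"offset":[0,5,0],"roll":0}
    - {"claw":1,"offset":[0,0,0],"roll":0}
    - {"claw":1,"offset":[0,0,0],"roll":0}
    - {"claw":1,"offset":[0,0,0],"roll":0}

```text
time_s: 26.02
ee_pos: [0.5226, 0.0135, 0.2683]
tool_rot: [-0.0, 1.0, -0.001, -0.0]
force: [-0.1, 0.4, -1.5]
gripper_width: 0.054
```

Aligned. I'll lower to just above white's spigot (TCP about 0.250) and check.

servo_tool:
  increments:
    - {"claw":1,"offset":[0.2,0.4,8],"roll":0}
    - {"claw":1,"offset":[0,0,7],"roll":0}
    - {"claw":1,"offset":[0,0,3],"roll":0}
    - {"claw":1,"offset":[0,0,0],"roll":0}
    - {"claw":1,"offset":[0,0,0],"roll":0}

```text
time_s: 26.43
ee_pos: [0.5226, 0.0123, 0.2499]
tool_rot: [-0.0, 1.0, -0.001, -0.001]
force: [-0.1, 0.4, -1.4]
gripper_width: 0.0541
```

Run:
```python
from bench import r
from h import *
st=r.get_state();print(st["time_s"],st["ee_pos"],st["force"],st["tool_rot"])
a=r.snapshot("side")["image"][80:220,230:370,::-1];cv2.imwrite("pics/y2.png",cv2.resize(a,None,fx=4,fy=4,interpolation=2))
```

```text
26.4333 [0.52264519 0.0123487  0.24986738] [-0.08132902  0.36561409 -1.36924705] [-5.71356144e-05  9.99999490e-01 -8.61349499e-04 -5.24959136e-04]
```

View pics/y2.png

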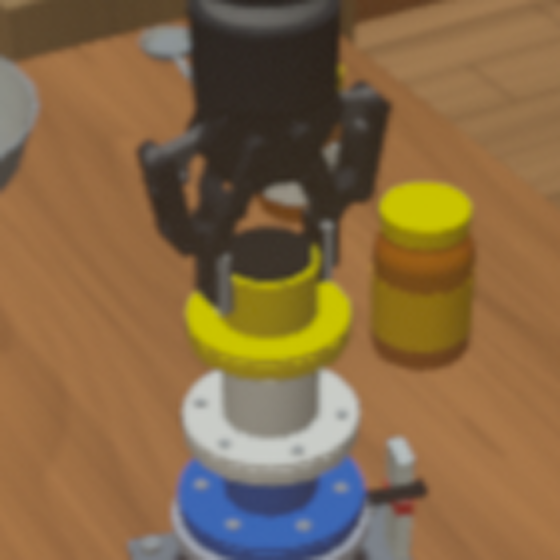

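Yellow is concentric over white, flange at about (269,320) in the crop. I'll trim y and lower.

servo_tool:
  increments:
    - {"claw":1,"offset":[0.1,-0.8,2],"roll":0}
    - {"claw":1,"offset":[0,0,2],"roll":0}
    - {"claw":1,"offset":[0,0,1],"roll":0}
    - {"claw":1,"offset":[0,0,0],"roll":0}

```text
time_s: 26.82
ee_pos: [0.5228, 0.0129, 0.2452]
tool_rot: [-0.0, 1.0, -0.001, -0.0]
force: [0.6, -0.5, -2.4]
gripper_width: 0.0545
```

servo_tool:
  increments:
    - {"claw":1,"offset":[0,0,1.5],"roll":0}
    - {"claw":1,"offset":[0,0,1],"roll":0}
    - {"claw":1,"offset":[0,0,0],"roll":0}

```text
time_s: 27.07
ee_pos: [0.5228, 0.0129, 0.2427]
tool_rot: [-0.0, 1.0, -0.001, -0.0]
force: [1.2, 0.9, -0.9]
gripper_width: 0.0539
```

servo_tool:
  increments:
    - {"claw":1,"offset":[0,0,1.5],"roll":0}
    - {"claw":1,"offset":[0,0,1],"roll":0}
    - {"claw":1,"offset":[0,0,0],"roll":0}

```text
time_s: 27.32
ee_pos: [0.5228, 0.0129, 0.2401]
tool_rot: [-0.0, 1.0, -0.001, -0.0]
force: [0.2, 0.5, -1.3]
gripper_width: 0.0541
```

servo_tool:
  increments:
    - {"claw":1,"offset":[0,0,1],"roll":0}
    - {"claw":1,"offset":[0,0,1],"roll":0}
    - {"claw":1,"offset":[0,0,0],"roll":0}

```text
time_s: 27.57
ee_pos: [0.5228, 0.0129, 0.2382]
tool_rot: [-0.0, 1.0, -0.001, -0.0]
force: [-0.1, 0.9, -2.2]
gripper_width: 0.0542
```

servo_tool:
  increments:
    - {"claw":1,"offset":[0,0,0.6],"roll":0}
    - {"claw":1,"offset":[0,0,0],"roll":0}
    - {"claw":1,"offset":[0,0,0],"roll":0}

```text
time_s: 27.82
ee_pos: [0.5229, 0.0129, 0.2378]
tool_rot: [-0.0, 1.0, -0.001, 0.0]
force: [0.8, -0.3, -1.0]
gripper_width: 0.0546
```

servo_tool:
  increments:
    - {"claw":1,"offset":[0,0,0.5],"roll":0}
    - {"claw":1,"offset":[0,0,0],"roll":0}
    - {"claw":1,"offset":[0,0,0],"roll":0}

```text
time_s: 28.07
ee_pos: [0.5229, 0.0129, 0.2378]
tool_rot: [-0.0, 1.0, -0.001, 0.0]
force: [-1.0, 0.6, 1.7]
gripper_width: 0.0543
```

Contact came at the expected height, 0.2378. Release and rise.

servo_tool:
  increments:
    - {"claw":0,"offset":[0,0,0],"roll":0}
    - {"claw":-1,"offset":[0,0,0],"roll":0}
    - {"claw":-1,"offset":[0,0,0],"roll":0}
    - {"claw":-1,"offset":[0,0,0],"roll":0}
    - {"claw":-1,"offset":[0,0,0],"roll":0}

```text
time_s: 28.48
ee_pos: [0.523, 0.0129, 0.2372]
tool_rot: [-0.0, 1.0, -0.001, 0.0]
force: [0.4, 0.2, 0.3]
gripper_width: 0.0855
```

servo_tool:
  increments:
    - {"claw":-1,"offset":[0,0,-8],"roll":0}
    - {"claw":-1,"offset":[0,0,-20],"roll":0}
    - {"claw":-1,"offset":[0,0,-25],"roll":0}
    - {"claw":-1,"offset":[0,0,-10],"roll":0}
    - {"claw":-1,"offset":[0,0,0],"roll":0}

```text
time_s: 28.9
ee_pos: [0.5243, 0.0129, 0.3034]
tool_rot: [-0.0, 1.0, -0.001, 0.003]
force: [0.7, -0.2, 0.6]
gripper_width: 0.0855
```

servo_tool:
  increments:
    - {"claw":1,"offset":[0,0,0],"roll":0}
    - {"claw":1,"offset":[0,0,0],"roll":0}
    - {"claw":1,"offset":[0,0,0],"roll":0}
    - {"claw":1,"offset":[0,0,0],"roll":0}
    - {"claw":1,"offset":[0,0,0],"roll":0}

```text
time_s: 29.32
ee_pos: [0.5226, 0.0129, 0.2994]
tool_rot: [-0.0, 1.0, -0.001, -0.001]
force: [-0.2, -0.6, 0.6]
gripper_width: 0.0256
```

servo_tool:
  increments:
    - {"claw":1,"offset":[0,0,0],"roll":0}
    - {"claw":1,"offset":[0,0,0],"roll":0}
    - {"claw":1,"offset":[0,0,0],"roll":0}

```text
time_s: 29.57
ee_pos: [0.5229, 0.0129, 0.3002]
tool_rot: [-0.0, 1.0, -0.001, -0.0]
force: [0.1, 0.3, 0.3]
gripper_width: -0.0002
```

Run:
```python
from bench import r
from h import *
st=r.get_state();print(st["time_s"],st["ee_pos"],st["force"],st["tool_rot"],st["gripper_width"])
s=r.snapshot("side");pickle.dump(s,open("y3.pkl","wb"))
a=s["image"][80:220,230:370,::-1];cv2.imwrite("pics/y3.png",cv2.resize(a,None,fx=4,fy=4,interpolation=2))
```

```text
29.5667 [0.52288773 0.01289572 0.3001622 ] [0.12142055 0.28821719 0.29841828] [-3.60541182e-05  9.99999442e-01 -1.05082885e-03 -1.01198203e-04] -0.00021048751965043543
```

View pics/y3.png

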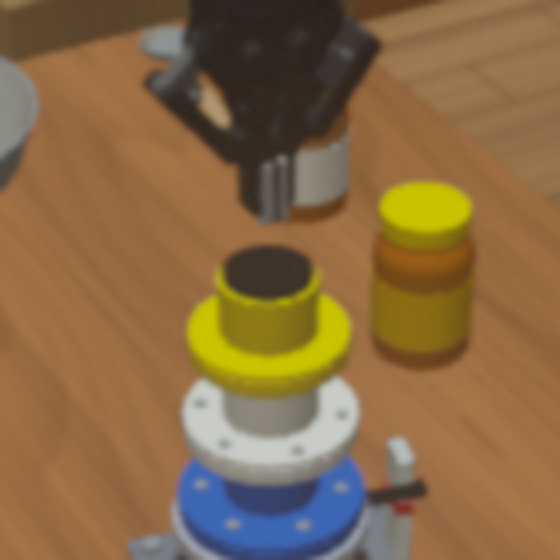

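The stack is seated and level, pad at about (268,270) in the crop, with the shut fingers above its centre. I'll approach for the push; contact is expected at TCP z of about 0.267.

servo_tool:
  increments:
    - {"claw":1,"offset":[0,0,12],"roll":0}
    - {"claw":1,"offset":[0,0,12],"roll":0}
    - {"claw":1,"offset":[0,0,4],"roll":0}
    - {"claw":1,"offset":[0,0,0],"roll":0}
    - {"claw":1,"offset":[0,0,0],"roll":0}

```text
time_s: 30.03
ee_pos: [0.523, 0.0129, 0.2725]
tool_rot: [-0.0, 1.0, -0.001, 0.0]
force: [1.0, 0.7, 0.5]
gripper_width: 0.0002
```

servo_tool:
  increments:
    - {"claw":1,"offset":[0,0,2],"roll":0}
    - {"claw":1,"offset":[0,0,2],"roll":0}
    - {"claw":1,"offset":[0,0,0],"roll":0}
    - {"claw":1,"offset":[0,0,0],"roll":0}

```text
time_s: 30.37
ee_pos: [0.5229, 0.0129, 0.2685]
tool_rot: [-0.0, 1.0, -0.001, 0.0]
force: [-0.3, 0.3, -0.6]
gripper_width: 0.0
```

servo_tool:
  increments:
    - {"claw":1,"offset":[0,0,1.5],"roll":0}
    - {"claw":1,"offset":[0,0,1],"roll":0}
    - {"claw":1,"offset":[0,0,0],"roll":0}

```text
time_s: 30.62
ee_pos: [0.5232, 0.0129, 0.2669]
tool_rot: [-0.0, 1.0, -0.001, 0.001]
force: [-1.3, 0.1, 7.1]
gripper_width: 0.0002
```

servo_tool:
  increments:
    - {"claw":1,"offset":[0,0,2],"roll":0}
    - {"claw":1,"offset":[0,0,2],"roll":0}
    - {"claw":1,"offset":[0,0,0],"roll":0}

```text
time_s: 30.87
ee_pos: [0.5232, 0.0129, 0.2633]
tool_rot: [-0.0, 1.0, -0.001, 0.001]
force: [-1.7, 0.0, 7.8]
gripper_width: 0.0
```

Contact came at 0.267 and the spring is giving (17 N preload less about 7 N of stack weight). I'll push on to about 0.246.

servo_tool:
  increments:
    - {"claw":1,"offset":[0,0,3],"roll":0}
    - {"claw":1,"offset":[0,0,3],"roll":0}
    - {"claw":1,"offset":[0,0,3],"roll":0}
    - {"claw":1,"offset":[0,0,2],"roll":0}
    - {"claw":1,"offset":[0,0,0],"roll":0}

```text
time_s: 31.28
ee_pos: [0.5233, 0.0129, 0.2528]
tool_rot: [-0.0, 1.0, -0.001, 0.001]
force: [-2.0, 0.1, 10.5]
gripper_width: 0.0001
```

servo_tool:
  increments:
    - {"claw":1,"offset":[0,0,2],"roll":0}
    - {"claw":1,"offset":[0,0,2],"roll":0}
    - {"claw":1,"offset":[0,0,1.5],"roll":0}
    - {"claw":1,"offset":[0,0,0],"roll":0}
    - {"claw":1,"offset":[0,0,0],"roll":0}

```text
time_s: 31.7
ee_pos: [0.5234, 0.0129, 0.2479]
tool_rot: [-0.0, 1.0, -0.001, 0.002]
force: [-2.0, -0.1, 12.5]
gripper_width: 0.0
```

Run:
```python
from bench import r
from h import *
st=r.get_state();print(st["time_s"],st["ee_pos"],st["force"])
s=r.snapshot("side");pickle.dump(s,open("p1.pkl","wb"))
s0=pickle.load(open("y3.pkl","rb"))
a=cv2.hconcat([s0["image"][180:240,300:350,::-1],s["image"][180:240,300:350,::-1]]);cv2.imwrite("pics/p1.png",cv2.resize(a,None,fx=7.5,fy=7.5,interpolation=2))
cv2.imwrite("pics/p1b.png",cv2.resize(s["image"][80:240,230:370,::-1],None,fx=3,fy=3,interpolation=2))
```

```text
31.7 [0.52339683 0.01289823 0.24788473] [-2.03444558 -0.10060276 12.49506291]
```

View pics/p1.png

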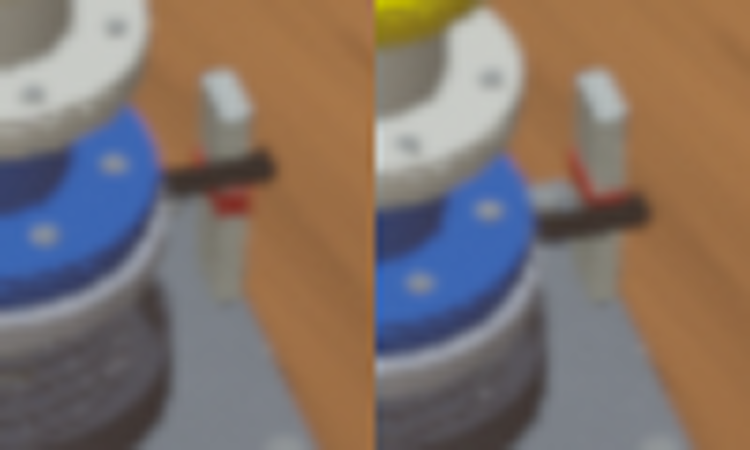

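View pics/p1b.png

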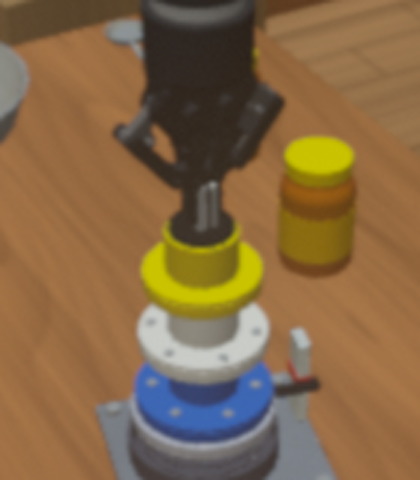

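The stack stands upright under the push. The pointer tip moved from about (262,162) to (263,210) in the enlarged crop, now just past the band's top as seen from above. I'll check the amount of travel by calibration.

Run:
```python
from h import *
s0=pickle.load(open("y3.pkl","rb"));s=pickle.load(open("p1.pkl","rb"))
# pointer tip: dark pixels
tip=[]
for i in(s0,s):
    m=mask(i,(0,0,0),(180,255,75),(322,190,345,222)); ys,xs=np.nonzero(m); print(xs.min(),xs.max(),ys.min(),ys.max(),len(xs))
# template-free: phase correlate patch around pointer tip columns via column darkness profile
def prof(i):
    g=cv2.cvtColor(i["image"],cv2.COLOR_RGB2GRAY)[190:222,330:336].astype(float).mean(1); w=np.clip(110-g,0,None); return (w*np.arange(190,222)).sum()/w.sum()
y0,y1=prof(s0),prof(s); 
# tip: near (330ish); ray onto rest height .076 then vertical line
P=plane(s0,[[333,y0]],.076)[0]; print("ptr point",P,"r",np.hypot(*(P[:2]-[.5226,.0133])))
from scipy.optimize import brentq
print(y0,y1,"travel mm",1e3*brentq(lambda d:proj(s,P-[0,0,d])[0,1]-y1,0,.05))
```

```text
322 335 201 205 33
322 335 207 211 39
ptr point [ 0.60868648 -0.00965798  0.076     ] r 0.08909517550953192
203.24007561436673 207.85969935576233 travel mm 14.531969989624656
```

Bounding-box shift is 6 px, about 19 mm, which matches the TCP travel of 19.1 mm. The 14.5 mm figure comes from background contaminating the darkness profile. I'll go 2 mm further and hold.

servo_tool:
  increments:
    - {"claw":1,"offset":[0,0,1],"roll":0}
    - {"claw":1,"offset":[0,0,1],"roll":0}
    - {"claw":1,"offset":[0,0,0],"roll":0}
    - {"claw":1,"offset":[0,0,0],"roll":0}

```text
time_s: 32.08
ee_pos: [0.5234, 0.0129, 0.2461]
tool_rot: [-0.0, 1.0, -0.001, 0.002]
force: [-3.4, -0.1, 12.7]
gripper_width: 0.0
```

Run:
```python
from bench import r
from h import *
from scipy.optimize import brentq
st=r.get_state();print(st["time_s"],st["ee_pos"],st["force"])
s=r.snapshot("side");s0=pickle.load(open("y3.pkl","rb"))
def c(i):
    g=cv2.cvtColor(i["image"],cv2.COLOR_RGB2GRAY)[195:220,328:336].astype(float); w=np.clip(80-g,0,None); Y,X=np.mgrid[195:220,328:336]; return (w*X).sum()/w.sum(),(w*Y).sum()/w.sum()
p0,p1=c(s0),c(s); P=plane(s0,[p0],.076)[0]; print(p0,p1,1e3*brentq(lambda d:proj(s,P-[0,0,d])[0,1]-p1[1],0,.06))
# same with a flange feature: yellow lowest contour row, white
for n,lo,hi,roi in(("yel",(22,120,60),(35,255,255),(268,130,325,185)),("blue",(100,150,60),(130,255,255),(265,180,325,235))):
    a,b=[big(mask(i,lo,hi,roi)) for i in(s0,s)]
    print(n,a.max(0),b.max(0))
cv2.imwrite("pics/p2.png",cv2.resize(s["image"][170:240,280:350,::-1],None,fx=7,fy=7,interpolation=2))
```

```text
32.0833 [0.52343289 0.01287928 0.24605428] [-3.39536617 -0.13676179 12.70883868]
(np.float64(331.34910277324633), np.float64(202.87112561174553)) (np.float64(331.4005934718101), np.float64(208.64688427299703)) 18.208029422130053
yel [317. 178.] [317. 184.]
blue [320. 217.] [319. 224.]
```

View pics/p2.png

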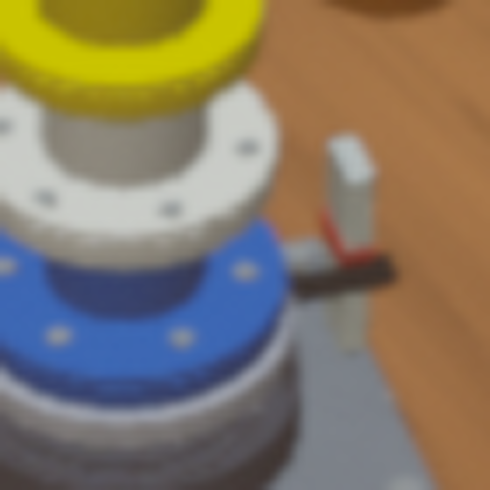

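The pointer covers the lower band from this downward view, around (345,275) in the crop. TCP travel is 20.9 mm; the image gives about 18–21 mm. Both are inside the 16–26 mm band. Hold for over 1 s.

servo_tool:
  increments:
    - {"claw":1,"offset":[0,0,0],"roll":0}
    - {"claw":1,"offset":[0,0,0],"roll":0}
    - {"claw":1,"offset":[0,0,0],"roll":0}
    - {"claw":1,"offset":[0,0,0],"roll":0}
    - {"claw":1,"offset":[0,0,0],"roll":0}

```text
time_s: 32.55
ee_pos: [0.5234, 0.0129, 0.2461]
tool_rot: [-0.0, 1.0, -0.001, 0.002]
force: [-3.0, -0.4, 13.0]
gripper_width: 0.0001
```

servo_tool:
  increments:
    - {"claw":1,"offset":[0,0,0],"roll":0}
    - {"claw":1,"offset":[0,0,0],"roll":0}
    - {"claw":1,"offset":[0,0,0],"roll":0}
    - {"claw":1,"offset":[0,0,0],"roll":0}
    - {"claw":1,"offset":[0,0,0],"roll":0}

```text
time_s: 32.97
ee_pos: [0.5234, 0.0129, 0.2461]
tool_rot: [-0.0, 1.0, -0.001, 0.002]
force: [-3.0, 0.2, 13.9]
gripper_width: -0.0002
```

servo_tool:
  increments:
    - {"claw":1,"offset":[0,0,0],"roll":0}
    - {"claw":1,"offset":[0,0,0],"roll":0}
    - {"claw":1,"offset":[0,0,0],"roll":0}
    - {"claw":1,"offset":[0,0,0],"roll":0}
    - {"claw":1,"offset":[0,0,0],"roll":0}

```text
time_s: 33.38
ee_pos: [0.5234, 0.0129, 0.2461]
tool_rot: [-0.0, 1.0, -0.001, 0.002]
force: [-3.2, 0.1, 12.7]
gripper_width: 0.0
```

servo_tool:
  increments:
    - {"claw":1,"offset":[0,0,-2],"roll":0}
    - {"claw":1,"offset":[0,0,-2],"roll":0}
    - {"claw":1,"offset":[0,0,-2],"roll":0}
    - {"claw":1,"offset":[0,0,-2],"roll":0}
    - {"claw":1,"offset":[0,0,-2],"roll":0}

```text
time_s: 33.8
ee_pos: [0.5233, 0.0129, 0.2554]
tool_rot: [-0.0, 1.0, -0.001, 0.001]
force: [-2.1, -0.6, 8.8]
gripper_width: 0.0001
```

servo_tool:
  increments:
    - {"claw":1,"offset":[0,0,-2],"roll":0}
    - {"claw":1,"offset":[0,0,-2],"roll":0}
    - {"claw":1,"offset":[0,0,-2],"roll":0}
    - {"claw":1,"offset":[0,0,-2],"roll":0}
    - {"claw":1,"offset":[0,0,-2],"roll":0}

```text
time_s: 34.22
ee_pos: [0.5232, 0.0129, 0.2648]
tool_rot: [-0.0, 1.0, -0.001, 0.001]
force: [-1.4, -0.4, 5.5]
gripper_width: 0.0006
```

servo_tool:
  increments:
    - {"claw":1,"offset":[0,0,-2],"roll":0}
    - {"claw":1,"offset":[0,0,-2],"roll":0}
    - {"claw":1,"offset":[0,0,-4],"roll":0}
    - {"claw":1,"offset":[0,0,-10],"roll":0}
    - {"claw":1,"offset":[0,0,-25],"roll":0}

```text
time_s: 34.63
ee_pos: [0.5213, 0.0129, 0.3041]
tool_rot: [-0.0, 1.0, -0.001, -0.004]
force: [0.8, -0.5, 0.4]
gripper_width: 0.0
```

servo_tool:
  increments:
    - {"claw":1,"offset":[0,0,-25],"roll":0}
    - {"claw":1,"offset":[0,0,-10],"roll":0}
    - {"claw":1,"offset":[0,0,0],"roll":0}

```text
time_s: 34.88
ee_pos: [0.5241, 0.0129, 0.3442]
tool_rot: [-0.0, 1.0, -0.001, 0.003]
force: [0.5, -0.0, 0.5]
gripper_width: 0.0001
```

Run:
```python
from bench import r
from h import *
st=r.get_state();print(st["time_s"],st["ee_pos"],st["force"])
s=r.snapshot("side");s0=pickle.load(open("y3.pkl","rb"))
for n,lo,hi,roi in(("yel",(22,120,60),(35,255,255),(268,130,325,185)),("blue",(100,150,60),(130,255,255),(265,180,325,235))):
    a,b=[big(mask(i,lo,hi,roi)) for i in(s0,s)]; print(n,a.max(0),b.max(0),a.min(0),b.min(0))
for i in (s0,s):
    m=mask(i,(0,0,0),(180,255,75),(322,190,345,222)); ys,xs=np.nonzero(m); print(ys.min(),ys.max())
cv2.imwrite("pics/f.png",s["image"][:,:,::-1])
```

```text
34.8833 [0.52407109 0.0128994  0.3442254 ] [ 0.54258755 -0.03729206  0.50453239]
yel [317. 178.] [317. 178.] [276. 147.] [276. 147.]
blue [320. 217.] [320. 217.] [276. 196.] [276. 196.]
201 205
201 205
```

View pics/f.png

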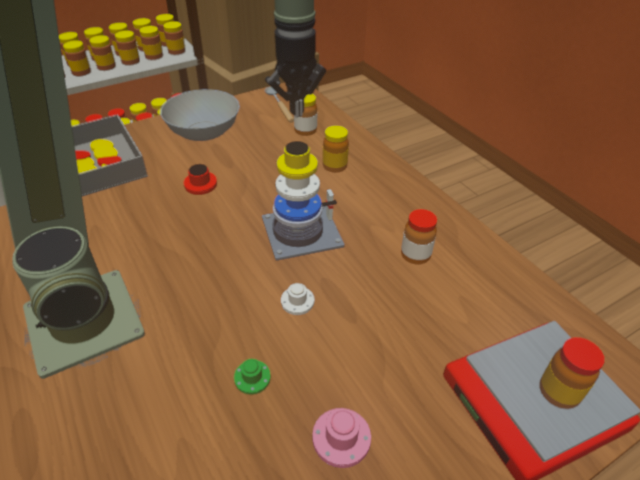

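The stack at (297,190) is back at exactly its pre-push pixels. The arm is clear, and the red cap and jars haven't moved. Handing in.

```bash
python3 -c "
from bench import r
print(r.finish_job())"
```

```text
the job is handed in; nothing more can be done
None
```

I seated blue, white and yellow in order on the pedestal. Each was lowered until contact at its expected height and let go of before the next. I then pushed the yellow cap down with shut fingers, held it for about 1.3 s and let it rise. The job was handed in at about 35 s of the 72 s allowed.

**Push:**
- **Depth:** The fingertips travelled about 20.9 mm, against 21 mm for the middle of the red band. The coarser side-camera readings of the pointer and flanges gave about 18–21 mm, all inside the 16–26 mm band. One earlier reading, taken before the last 2 mm of the push, gave 14.5 mm where the fingers had moved 19.1 mm. I discarded it because background had contaminated it.
- **Force:** The wrist read about 13 N at the hold. Adding the stack's weight gives about 3 N less than the stated spring figures, a difference I did not explain. It rose by about 2.8 N per 10 mm, close to the stated 3 N, with no sign of bottoming.

**Final check:** After release, the pointer and the blue and yellow flanges were back at exactly their pre-push pixels, with the stack level and the gripper clear. The red cap and jars looked unmoved in the last picture.

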